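# Change over the casting pressure pot and clamp its lid

## Task

Change over the casting pressure pot: take the finished orange mould out and stand it upright on the plywood board, stand every blue mould that waits on the bench upright on the floor of the pot, then set the loose lid on the rim so that it sits fully seated and level. Swing the red yoke bar over it fully home into its keeper and turn the handwheel clockwise one full turn, to its stop, so that the pad clamps the lid. Leave the scrub brush and the white mug beside the pot where they are.

Things in the scene. Friction and masses are not known exactly. Their poses are not given: they have to be found in the camera images.
- pot: Fixed round grey pressure pot, aluminium flange. Inside 200 mm across, floor 6 mm above the bench, flange 220 mm across, its top (the rim) 80 mm up. Origin: on the pot's axis at bench height. Its +x points from the hinge post (134 mm off on -x, nearest the robot) to the keeper (136 mm off on +x, 22 x 34 mm, top 166 mm up); gauge near the hinge post and handle on +y, both below the flange.
- pot_rim (a point): Centre of the pot's mouth, level with the top of the rim, 80 mm up.
- yoke (a joint): Angle of the red yoke bar about the upright hinge post, rad: 0 = fully home over the pot, its end in the keeper (stop); grows anticlockwise seen from above, up to 2.0; starts at about 1.7 to 1.95, clear of the pot. It stays where it is left; it is stiff: about 7 N at its knob moves it.
- yoke_pivot (a point): Point on the yoke's upright hinge axis, 146 mm up. The bar is 18 mm wide, from 138 to 154 mm up, 274 mm long from this axis; its hinge boss is 34 mm across, top 159 mm up, on a post 20 mm across that always stands there.
- yoke_knob (a point): On the axis of the upright black knob on the bar, 12 mm below its top: 20 mm across, from 154 to 192 mm up, 212 mm from the hinge axis and 78 mm from the handwheel's axis. Take it from above to swing the bar. At the start it stands 90 to 160 mm from the rough wall on the left, which runs at 45 degrees along about x + y = 0.90: keep the long side of the gripper parallel to the wall there.
- handwheel (a joint): Angle of the handwheel, rad; grows as it is turned clockwise seen from above, from 0 (pad raised) to a stop at 6.6. Starts at 0 to 0.3. The screw lowers the pad 12 mm a turn; with the lid seated and the yoke home the pad meets the lid boss at about 5.2 rad and is then pressed on it by a spring. About 2 N at the spinner turns it; it stays where it is left.
- wheel_axis (a point): Point on the handwheel's upright axis, on the yoke 134 mm from the hinge axis, at the grip height of the spinner (204 mm up). The wheel is 82 mm across with its rim 171 to 181 mm up; hub top 189 mm up.
- spinner (a point): On the axis of the upright black spinner knob on the handwheel, 16 mm below its top: 18 mm across, from 184 to 220 mm up, 33 mm from the handwheel's axis. Goes round with the wheel and spins freely on its own pin, so it may be gripped while the wheel is turned.
- pad: Dark steel pressure pad, 36 mm across, under the bar on the handwheel's axis; spring-backed; goes down as the handwheel turns. Its underside is 124 mm up when the wheel is at 0. The origin is no useful point.
- lid: Loose round aluminium lid, 220 mm across, 0.45 kg, flat on the bench at the start. From below: chamfered spigot 192 mm across and 10 mm high (goes inside the rim, 4 mm free all round), plate 8 mm thick, centre boss. Brass relief valve, 17 mm across and 23 mm high, on the plate 58 mm off on +x. Origin: centre of the spigot's underside, 70 mm above the bench when seated; z up.
- lid_boss (a point): Centre of the top of the lid's dark boss, 44 mm above the lid's origin; the boss is 40 mm across and stands 26 mm above the plate. Hold the lid by it, from above.
- mould1: Waiting mould: a blue upright cylinder, 50 mm across and 60 mm tall, 0.16 kg, with a black parting line, two tan rubber bands and a dark pour hole in its top; starts upright on the bench. Origin: centre of its underside; z along its axis, up when it is upright. One of up to three; may be absent.
- mould2: Waiting mould: a blue upright cylinder, 50 mm across and 60 mm tall, 0.16 kg, with a black parting line, two tan rubber bands and a dark pour hole in its top; starts upright on the bench. Origin: centre of its underside; z along its axis, up when it is upright. One of up to three; may be absent.
- mould3: Waiting mould: a blue upright cylinder, 50 mm across and 60 mm tall, 0.16 kg, with a black parting line, two tan rubber bands and a dark pour hole in its top; starts upright on the bench. Origin: centre of its underside; z along its axis, up when it is upright. One of up to three; may be absent.
- finished_mould: Finished mould: an orange upright cylinder, 50 mm across and 60 mm tall, 0.16 kg, with a black parting line, two tan rubber bands and a pale filled pour hole; starts upright on the floor of the pot. Origin: centre of its underside; z along its axis, up.
- board_top (a point): Centre of the top of the fixed plywood board for the finished mould: 110 mm square, 10 mm thick, flat on the bench; x and y along its edges.
- drawer_cabinet: Fixed grey drawer cabinet behind the work, never moves: 234 x 300 mm and 255 mm tall, turned 45 degrees, its nearest corner at about x 0.61, y -0.16 and its drawer front running from there to about x 0.82, y -0.37; the middle drawer stands out 45 mm (handle 67 mm) in front of it. Keep the gripper clear. Origin: middle of its underside.
- scrub_brush: Bystander: wooden scrub brush, 62 x 150 x 34 mm, loose on the bench near the lid. Origin: centre of its underside.
- mug: Bystander: white mug, rust red inside, 83 mm across, 122 mm over its handle, 93 mm tall, loose on the bench to the left of the robot. Origin: centre of its underside.

How it is judged:
On the way, in this order (a step that is already met when the one before it is completed fails the run):
1. the finished mould is out of the pot and every waiting mould stands upright on the pot's floor (horizontal distance between each of mould1, mould2, mould3 and pot below 0.078 m and z of each of mould1, mould2, mould3 in the frame of pot below 0.014 m and angle between each of mould1, mould2, mould3's own z axis and vertical below 0.12 rad and horizontal distance between finished_mould and pot above 0.13 m), for 0.2 s.
2. the lid sits seated and level on the rim (horizontal distance between lid and pot below 0.007 m and z of lid in the frame of pot between 0.066 and 0.0735 m and angle between lid's own z axis and vertical below 0.03 rad), for 0.2 s.
3. the yoke bar is home over the seated lid (all of step 2 and value of joint yoke below 0.05 rad), for 0.2 s.
4. the handwheel is turned to its stop and the pad presses on the lid (all of step 3 and value of joint handwheel above 6 rad and contact force between pad and lid above 2.5 N), for 0.2 s.
At the end, for the whole second after the job is handed in: Waiting moulds upright on the pot floor; finished mould upright on the board, its centre within 42 mm of the board's middle along each edge; lid seated within 3.5 mm and level within 0.03 rad; yoke below 0.05 rad; handwheel above 6.0 rad, pad pressing the lid with over 2.5 N; all at rest (all of step 4 and horizontal distance between each of mould1, mould2, mould3 and pot below 0.078 m and z of each of mould1, mould2, mould3 in the frame of pot below 0.014 m and angle between each of mould1, mould2, mould3, finished_mould's own z axis and vertical below 0.12 rad and x of finished_mould in the frame of board_top between -0.042 and 0.042 m and y of finished_mould in the frame of board_top between -0.042 and 0.042 m and z of finished_mould in the frame of board_top between -0.004 and 0.006 m and linear speed of each of mould1, mould2, mould3, finished_mould, lid below 0.02 m/s); the robot touches nothing.
It fails at once if the scrub brush or the mug is pushed more than 40 mm (distance of any of scrub_brush, mug from where it was at the start of the episode above 0.04 m).
Of mould1, mould2, mould3 only 2 to 3 are there at a start; the rules pass over those that are not, and their reading is None.
At some moment in a run one of mould1, mould2, mould3, finished_mould may be knocked a few centimetres aside while the robot is not near it.
Once in a run the grip may slacken for a moment while it holds something.
It also fails if it takes over 192 s, if anything falls off the work surface, if the arm or the gripper's body presses on something with over 40 N, if the wrist force passes 120 N, or if a joint passes its speed limit or range.

## Robot

A 6-joint arm with a two-finger parallel gripper is mounted at the origin on the work surface; the furniture and walls round the work are solid. World frame = base frame: x ahead of the robot, y to its left, z up, the work surface at z = 0. Lengths are in m, angles in rad, forces in N, time in s.
With the tool pointing down it reaches from about 0.35 to 0.85 m from the base axis. Payload 8.1 kg.
Tool frame: the origin (TCP) lies at the centre of the arm's flange, where the gripper is bolted on; the fingertips stand 186 mm ahead of it and the grasp point (between the pads) lies 167 mm ahead of it; z points along the fingers, y is the line along which they close (so a half turn about z gives the same grasp; the last joint's range is limited). The gripper opens to 93 mm and grips with 3 to 60 N. Pads are 15 mm wide; open, the fingers measure 128 mm over their backs; the gripper's body (75 mm by 188 mm) begins 65 mm behind the grasp point.
Start: joints at [-1.259, 0.13, 1.488, -0, 1.523, -0.085], TCP at [0.232, -0.553, 0.405] pointing down, gripper open.
Joint ranges: [-2.96, 2.96], [-0.89, 2.26], [0.02, 2.5], [-1.34, 4.48], [0, 2.73], [-2.66, 2.66]. Speed limits (rad/s): [2.39, 2.39, 2.79, 3.14, 3.14, 3.14].

## Interface

Orientations are given as a rotation vector (axis times angle).
In Python, from station import robot, effector, planner, status, get_image, workorder, spotter gives the robot as it stands. Calls block until the motion is done:
- robot.move_ptp(position, orientation): joint-space move of the TCP to a pose.
- robot.move_l(position, frame=None, rate=0.15, force_limit=None): straight line of the TCP; frame=None keeps the orientation; rate is the mean speed in m/s. With force_limit (N) it stops when the force on the tool has changed by that much, and returns True; else False.
- robot.goto_joints(angles): joint-space move.
- effector.gripper_open() and effector.clamp(): open the fingers fully, or close them until they stop; the grip force is fixed at half the most.
- robot.hold(seconds).
- planner.ik(position, orientation): joint angles nearest the present ones, or None.
- status.get_obs(): the state.
- get_image(name): name is "scene" or "side" or "wrist"; returns a dict with "image" (420x560x3 uint8, red, green, blue), "range_z" (420x560 float32, m along the optical axis (not along the pixel's ray), 0 where there is no reading), "camera_matrix" (3x3 intrinsics, pixels), "rvec" (rotation vector, rad) and "tvec" (3), from world to camera coordinates, as OpenCV has them; the wrist camera has in their place "mount" (4x4, takes a point from camera to tool coordinates, whose origin is the TCP and whose axes are the flange's). Camera axes: x right, y down, z forward; pixel columns grow to the right and rows downward; lengths in m; the calibration is good to about 2 mm. A picture is of the moment at which its call begins: read the wrist's pose just before it.
A pose or a line that the arm cannot do raises robot.IKError and nothing moves.
- workorder.finish_job(): hands the job in; it is judged then, once.
Trained networks look in a picture, given as the dict that the camera call returned (one of the last four; its "shot" number tells which), for a name from the list of things; names that differ only in an ending like _2 or _b are one class to them, and where a whole thing is asked for, a point or a joint stands for the part that bears it (a point fixed in the world has none). Each returns a list of dicts, best first, with "confidence" (0 to 1); they miss things now and then, are a little off and sometimes report something else, mostly with a low value. They report only what shows in the picture. A call takes as long as a camera call.
- spotter.recognise(picture, name): "extent" ([left, top, right, bottom] in pixels, round what is visible of it).
The state is a dict: "time": time; "joints": joint angles; "joint_velocities": joint speeds; "joint_torque": joint torques, N m; "tcp_pos": TCP position; "tcp_rot": TCP orientation; "ft_force": force on the tool from outside, world axes, zero at the start; "torque": the same for the moment, N m; "width": opening from 0.0 (shut) to 1.0 (fully open); "finger_force": force on a finger pad.
Only numpy, scipy, OpenCV 4.12 (cv2) and the standard library are available. Lean on these libraries where they do the work, as an engineer would, in place of code of your own. Each camera call takes 0.05 s, during which the arm holds its last target. There are 200 camera calls.

## Working session

There is one attempt and no reset: what is moved stays moved. The work goes in short steps, each a Python script; the robot and the scene stay as the last script left them, time stands still between calls to the robot, and variables do not carry over. Pictures are saved under pics/ and viewed, at most 14 in all, crops included, and the job is handed in when it is done.

```bash
ls; mkdir -p pics; cat > h.py <<'E'
import numpy as np, cv2
from scipy.spatial.transform import Rotation as R
from station import robot, effector, planner, status, get_image, workorder, spotter
def world(p):
    """HxWx3 world points"""
    K=p["camera_matrix"]; d=p["range_z"]
    v,u=np.mgrid[:d.shape[0],:d.shape[1]]
    c=np.stack([(u-K[0,2])/K[0,0]*d,(v-K[1,2])/K[1,1]*d,d],-1)
    if "rvec" in p and p["rvec"] is not None:
        Rm=cv2.Rodrigues(np.array(p["rvec"],float))[0]; W=(c-np.array(p["tvec"]).ravel())@Rm
    else:
        M=np.array(p["mount"]); t=c@M[:3,:3].T+M[:3,3]
        W=t@R.from_rotvec(p["rot"]).as_matrix().T+p["pos"]
    W[d<=0]=np.nan
    return W
def shot(n):
    o=status.get_obs(); p=get_image(n)
    if n=="wrist": p["pos"]=np.array(o["tcp_pos"]); p["rot"]=np.array(o["tcp_rot"])
    return p
def save(p,f): cv2.imwrite("pics/"+f,p["image"][:,:,::-1])
E
python3 - <<'E'
from h import *
o=status.get_obs(); print(o)
for n in ("scene","side","wrist"):
    p=shot(n); save(p,n+"0.png"); W=world(p)
    if n!="wrist": print(n,p["camera_matrix"],-cv2.Rodrigues(np.array(p["rvec"],float))[0].T@np.array(p["tvec"]).ravel())
    for k in ["pot","yoke","yoke_knob","spinner","handwheel","lid","lid_boss","mould1","finished_mould","board_top","scrub_brush","mug"]:
        try:
            for r in spotter.recognise(p,k)[:4]:
                if r["confidence"]<.2: continue
                l,t,rr,b=map(int,r["extent"]); w=W[t:b+1,l:rr+1].reshape(-1,3)
                c=W[(t+b)//2,(l+rr)//2]
                print(n,k,round(r["confidence"],2),(l,t,rr,b),"mid",c.round(3))
        except Exception as e: print(n,k,e)
E
```

```text
pics
{'time': 0.0, 'joints': array([-1.25937136e+00,  1.31131583e-01,  1.48927826e+00,  1.53171061e-05,
        1.52296719e+00, -8.53910669e-02]), 'joint_velocities': array([ 0.00049626, -0.00024615, -0.00025515, -0.00103498, -0.00062972,
        0.00048516]), 'joint_torque': array([-2.87553041e-03, -5.59850764e+01, -4.91752660e+01,  7.65892491e-02,
        3.55490029e-02, -1.11870747e-04]), 'tcp_pos': array([ 0.2318491 , -0.55315029,  0.40370536]), 'tcp_rot': array([-3.07822000e+00, -6.18884682e-01,  2.92056598e-04]), 'ft_force': array([-0.06712064,  0.3343182 , -0.004695  ]), 'torque': array([-0.00670778, -0.00372867, -0.00923994]), 'finger_force': 0.0, 'width': 0.9998214343839723}
scene [[528.32929352   0.         276.09943392]
 [  0.         528.32929352 213.54393912]
 [  0.           0.           1.        ]] [-0.33367619  0.75813145  0.99528487]
scene pot 0.66 (161, 195, 289, 316) mid [0.614 0.057 0.021]
scene pot 0.59 (165, 259, 268, 313) mid [0.388 0.255 0.182]
scene yoke 0.86 (160, 255, 269, 317) mid [0.389 0.259 0.183]
scene yoke_knob 0.83 (158, 255, 270, 313) mid [0.412 0.
[... 743 characters left out ...]
[ 0.16852809 -1.04043301  0.88925609]
side pot 0.66 (248, 191, 319, 248) mid [0.52  0.02  0.064]
side lid 0.96 (250, 257, 316, 313) mid [ 0.428 -0.241  0.026]
side lid_boss 0.64 (246, 259, 319, 315) mid [ 0.425 -0.241  0.019]
side mould1 0.82 (318, 297, 335, 323) mid [ 0.496 -0.395  0.056]
side mould1 0.59 (280, 309, 298, 338) mid [ 0.39  -0.402  0.057]
side finished_mould 0.66 (281, 213, 295, 228) mid [ 0.531 -0.     0.071]
side board_top 0.88 (331, 287, 383, 323) mid [ 0.604 -0.373  0.011]
side scrub_brush 0.62 (227, 313, 266, 331) mid [ 0.291 -0.334  0.025]
side scrub_brush 0.38 (247, 191, 324, 248) mid [0.527 0.018 0.064]
wrist scrub_brush 0.83 (2, 1, 123, 105) mid [ 0.264 -0.323  0.015]
```

View pics/scene0.png

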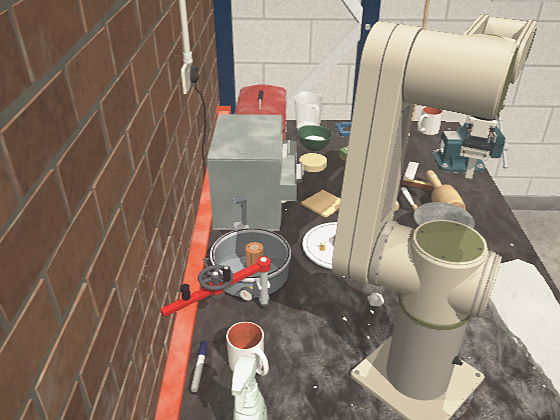

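View pics/side0.png

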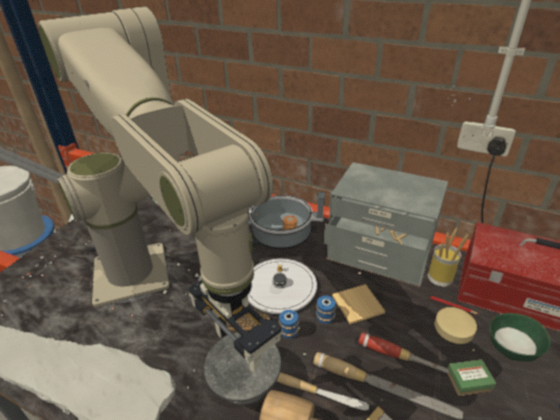

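The scene view shows the pot at (248,262) with the orange mould in it. The red yoke runs from its hinge at (265,265) to (165,312), and the mug is at (245,345). The side view shows the lid at (283,285), two blue moulds at (288,322) and (326,307), and the board at (358,303). The arm may be hiding a third mould, so I'll use close wrist views next.

```bash
cat >> h.py <<'E'
def down(phi):
    """tool down, closing line (tool y) along angle phi in the xy plane"""
    best=None
    a=(phi+np.pi/2)/2
    return np.pi*np.array([np.cos(a),np.sin(a),0])
def q6(pos,phi):
    """down orientation (of the two half turns) with smallest |joint 6|; returns rotvec, joints"""
    c=[(abs(j[5]),tuple(r),j) for r in (down(phi),down(phi+np.pi)) for j in [planner.ik(pos,r)] if j is not None]
    if not c: raise RuntimeError("no ik")
    c=min(c,key=lambda x:x[0]); return np.array(c[1]),c[2]
E
python3 - <<'E'
from h import *
p=shot("wrist"); print(p["mount"].round(3),p["camera_matrix"].round(1))
for i,(x,y) in enumerate([(.42,-.30),(.46,.0)]):
    pos=[x,y,.55]
    r,j=q6(pos,np.arctan2(y,x)+np.pi/2); print(j)
    robot.move_ptp(pos,r); p=shot("wrist"); save(p,f"w1_{i}.png"); W=world(p)
    np.save(f"pics/W{i}.npy",W); np.save(f"pics/I{i}.npy",p["image"])
    for k in ["pot","yoke","yoke_knob","spinner","handwheel","lid","lid_boss","mould1","finished_mould","board_top","scrub_brush","mug"]:
        for q in spotter.recognise(p,k)[:4]:
            if q["confidence"]<.3: continue
            l,t,rr,b=map(int,q["extent"]); print(i,k,round(q["confidence"],2),(l,t,rr,b),W[(t+b)//2,min(559,(l+rr)//2)].round(3))
p=shot("side"); save(p,"side1.png")
for q in spotter.recognise(p,"mould1"): print(q)
E
```

```text
[[ 0.001 -0.954 -0.299  0.084]
 [ 1.     0.001  0.001 -0.   ]
 [-0.001 -0.299  0.954  0.02 ]
 [ 0.     0.     0.     1.   ]] [[371.8   0.  279. ]
 [  0.  371.8 208.5]
 [  0.    0.    1. ]]
[-7.19610884e-01 -1.09575235e-01  1.46810518e+00 -4.44089210e-16
  1.78306271e+00  1.47143493e+00]
0 pot 0.82 (2, 137, 128, 317) [0.516 0.014 0.022]
0 pot 0.6 (318, 118, 361, 157) [ 0.402 -0.378  0.061]
0 lid 0.72 (156, 104, 310, 257) [ 0.433 -0.233  0.043]
0 mould1 0.82 (317, 117, 359, 158) [ 0.402 -0.378  0.061]
0 mould1 0.64 (261, 45, 306, 89) [ 0.509 -0.369  0.06 ]
0 finished_mould 0.72 (15, 191, 78, 242) [ 0.539 -0.009  0.067]
0 scrub_brush 0.9 (318, 172, 369, 267) [ 0.29  -0.322  0.015]
[-0.11153546 -0.26215961  1.60190083  0.          1.80185143  1.45926087]
1 pot 0.95 (0, 1, 335, 279) [0.489 0.136 0.072]
1 pot 0.45 (526, 103, 556, 143) [ 0.505 -0.347  0.029]
1 yoke 0.78 (0, 184, 204, 281) [0.341 0.269 0.001]
1 yoke 0.47 (526, 104, 560, 142) [ 0.506 -0.346  0.033]
1 yoke_knob 0.73 (0, 186, 200, 281) [0.34  0.272 0.   ]
1 spinner 0.84 (3, 187, 85, 279) [0.411 0.232 0.186]
1 handwheel 0.6 (1, 185, 87, 280) [0.412 0.232 0.185]
1 handwheel 0.54 (0, 186, 205, 278) [0.341 0.269 0.001]
1 lid 0.56 (359, 99, 514, 255) [ 0.436 -0.21   0.045]
1 lid_boss 0.69 (519, 180, 558, 226) [ 0.399 -0.357  0.04 ]
1 lid_boss 0.68 (359, 99, 516, 253) [ 0.438 -0.212  0.044]
1 mould1 0.95 (526, 101, 560, 141) [ 0.508 -0.348  0.03 ]
1 mould1 0.69 (518, 181, 556, 226) [ 0.398 -0.357  0.038]
1 mould1 0.69 (247, 70, 292, 117) [0.543 0.011 0.067]
1 finished_mould 0.57 (247, 71, 290, 117) [0.542 0.012 0.067]
1 finished_mould 0.41 (0, 186, 87, 277) [0.414 0.231 0.189]
1 board_top 0.69 (509, 0, 558, 83) [ 0.607 -0.327  0.011]
1 scrub_brush 0.88 (452, 221, 528, 310) [ 0.295 -0.319  0.02 ]
1 mug 0.93 (57, 234, 139, 322) [0.271 0.279 0.015]
{'extent': [317.1, 299.3, 334.0, 320.9], 'confidence': 0.72}
{'extent': [280.9, 310.5, 295.9, 338.0], 'confidence': 0.71}
```

View pics/w1_0.png

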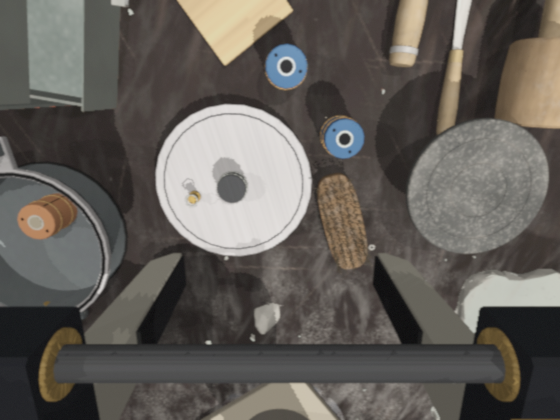

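View pics/w1_1.png

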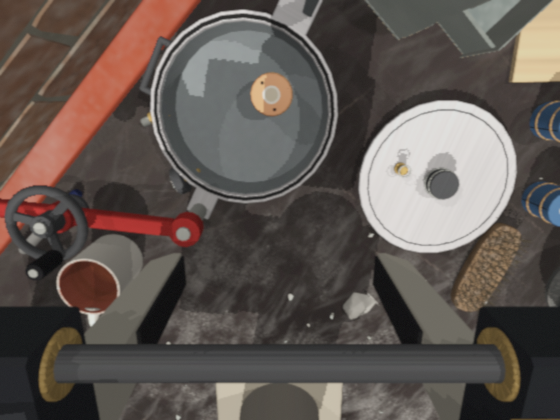

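The wrist views show exactly two blue moulds, at (287,67) and (343,137) in the first, and the lid with its boss at (231,187). The second shows the orange mould at (271,94) in the pot and the yoke hinge at (182,230). Next I'll fit circles to get exact positions.

```bash
cat >> h.py <<'E'
from scipy.optimize import least_squares
def circ(P,r=None,c0=None):
    """robust circle fit to xy points; fixed radius if r is given"""
    P=P[:,:2]; c0=P.mean(0) if c0 is None else np.array(c0)
    if r is None:
        s=least_squares(lambda v:np.hypot(*(P-v[:2]).T)-v[2],[*c0,.05],loss="soft_l1",f_scale=.002)
    else: s=least_squares(lambda v:np.hypot(*(P-v[:2]).T)-r,c0,loss="soft_l1",f_scale=.002)
    return s.x
def near(W,c,rad,z0,z1,mask=None):
    m=(np.hypot(W[...,0]-c[0],W[...,1]-c[1])<rad)&(W[...,2]>z0)&(W[...,2]<z1)
    if mask is not None: m&=mask
    return W[m]
def disc(P):
    """centre of a filled disc of points (min enclosing circle of the hull)"""
    (x,y),r=cv2.minEnclosingCircle((P[:,:2]*1000).astype(np.float32)); return np.array([x,y,r])/1000
E
python3 - <<'E'
from h import *
for i in (0,1):
    W=np.load(f"pics/W{i}.npy"); I=np.load(f"pics/I{i}.npy").astype(int)
    r,g,b=I[...,0],I[...,1],I[...,2]
    P=near(W,(.51,.04),.15,.077,.084); d=np.hypot(P[:,0]-.51,P[:,1]-.04)
    print(i,"rim",len(P),circ(P,.105,(.51,.04)),circ(P), np.median(P[:,2]))
    P=near(W,(.433,-.21),.14,.014,.022); print("lid",circ(P[np.hypot(*(P[:,:2]-[.433,-.215]).T)>.1],None,(.433,-.21)) , disc(P),np.median(P[:,2]))
    P=near(W,(.433,-.215),.05,.038,.05); print("boss",disc(P),np.median(P[:,2]),len(P))
    P=near(W,(.46,-.19),.09,.034,.047,(r-b>40)); print("valve",len(P),P.mean(0))
    for c in [(.395,-.375),(.505,-.365)]:
        P=near(W,c,.05,.054,.066); print("mould",len(P),disc(P) if len(P) else 0,np.median(P[:,2]))
    P=near(W,(.54,.01),.06,.058,.072,r-b>20); print("orange",disc(P),np.median(P[:,2]))
    P=near(W,(.61,-.35),.12,.006,.016,r-b>40); rr=cv2.minAreaRect((P[:,:2]*1000).astype(np.float32)); print("board",rr)
    P=near(W,(.4,.14),.1,.154,.165,r-g>60); print("hinge",len(P),disc(P) if len(P) else 0)
    P=near(W,(.4,.2),.2,.148,.158,r-g>60); print("bar",len(P),P.mean(0) if len(P) else 0, cv2.fitLine(P[:,:2].astype(np.float32),cv2.DIST_HUBER,0,.01,.01).ravel() if len(P) else 0)
    P=near(W,(.3,.28),.12,.085,.1); print("mug",len(P),disc(P) if len(P) else 0)
    P=near(W,(.3,-.33),.11,.008,.045,(r-b>15)); print("brush",len(P),cv2.minAreaRect((P[:,:2]*1000).astype(np.float32)))
E
```

```text
0 rim 1886 [0.5225869  0.03951057] [0.5238929  0.04469352 0.10937831] 0.0801030519016015
lid [ 0.42860919 -0.21962873  0.10468725] [ 0.41871643 -0.22768723  0.11737111] 0.018264485683413656
boss [ 0.432242   -0.20556027  0.0400808 ] 0.043987351279764275 747
valve 50 [ 0.44348721 -0.16842685  0.03628137]
mould 1241 [ 0.3963428  -0.38238666  0.02503542] 0.0603046538089968
mould 1453 [ 0.50793149 -0.37201825  0.02499272] 0.06042532709970605
orange [0.54169916 0.00938666 0.02580672] 0.06610324322970215
board ((605.3068237304688, -363.3676452636719), (94.1016616821289, 109.91708374023438), 0.6943119764328003)
hinge 0 0
bar 0 0 0
mug 0 0
brush 3473 ((309.6485290527344, -326.6365966796875), (57.74020767211914, 203.38058471679688), 70.13468933105469)
1 rim 6315 [0.52152188 0.04051874] [0.52145939 0.04051419 0.105305  ] 0.08021380734515549
lid [ 0.4286041  -0.21910371  0.10474925] [ 0.41994962 -0.22839722  0.11745211] 0.01834157579656226
boss [ 0.43435028 -0.20483142  0.03958262] 0.04406460015300506 777
valve 55 [ 0.4437528  -0.16874755  0.03645706]
mould 388 [ 0.39605585 -0.37380954  0.02307176] 0.05983075678485564
mould 81 [ 0.50370538 -0.35119281  0.01384631] 0.05670810400637
orange [0.54190924 0.0095846  0.02503918] 0.06634988958661386
board ((574.7461547851562, -337.3023681640625), (152.5991973876953, 61.80579376220703), 11.869256019592285)
hinge 1254 [0.41502798 0.1601786  0.07654568]
bar 1918 [0.41299497 0.17430253 0.15367861] [0.13474925 0.9908797  0.41460326 0.18364066]
mug 795 [0.28852884 0.25476071 0.05309785]
brush 3451 ((309.8470153808594, -325.66998291015625), (58.78923797607422, 202.62635803222656), 70.08991241455078)
```

```bash
cat >> h.py <<'E'
G=.167
POT=np.array([.5215,.0405])
def st():
    o=status.get_obs(); return f"t={o['time']:.1f} w={o['width']:.3f} ff={o['finger_force']:.1f} f={np.round(o['ft_force'],1)} tcp={np.round(o['tcp_pos'],4)}"
def go(xy,z,phi):
    """joint move, z is the grasp point height"""
    pos=[xy[0],xy[1],z+G]; r,j=q6(pos,phi); robot.move_ptp(pos,r)
def lin(xy,z,rate=.15,fl=None): return robot.move_l([xy[0],xy[1],z+G],rate=rate,force_limit=fl)
def look_mould(c,ztop,rad=.05,tag=None,colour=None):
    p=shot("wrist")
    if tag: save(p,tag)
    W=world(p); I=p["image"].astype(int); m=None
    if colour=="o": m=I[...,0]-I[...,2]>20
    P=near(W,c,rad,ztop-.006,ztop+.006,m); return disc(P),len(P),p,W
E
python3 - <<'E'
from h import *
print(st())
o=np.array([.5418,.0095]); d=o-POT; phi=np.arctan2(d[1],d[0])+np.pi/2
go(o,.30,phi)
c,n,p,W=look_mould(o,.066,colour="o"); print("orange",c,n,st())
P=near(W,(.41,.11),.06,.156,.163); print("hinge top",len(P),disc(P) if len(P) else 0)
if abs(c[2]-.025)<.003: o=c[:2]
lin(o,.10,.2); print(lin(o,.05,.1,10)); effector.clamp(); print(st())
lin(o,.30,.2); print(st())
go((.45,-.2),.33,-np.pi/4); go((.56,-.33),.33,-np.pi/4)
p=shot("wrist"); save(p,"board.png"); W=world(p); I=p["image"].astype(int)
P=near(W,(.61,-.36),.12,.006,.016,I[...,0]-I[...,2]>40); print(len(P),cv2.minAreaRect((P[:,:2]*1000).astype(np.float32)),st())
E
```

```text
t=6.0 w=0.996 ff=0.0 f=[0.4 0.4 0.1] tcp=[0.46 0.   0.55]
orange [0.54117572 0.00849121 0.02513731] 1655 t=7.8 w=1.000 ff=0.0 f=[-0.7  0.4  0. ] tcp=[0.5418 0.0095 0.4673]
hinge top 357 [0.40649896 0.09354855 0.01354643]
False
t=10.4 w=0.531 ff=30.0 f=[-0.3  0.4  1. ] tcp=[0.5412 0.0085 0.217 ]
t=11.8 w=0.533 ff=30.0 f=[-0.4  0.7 -0.8] tcp=[0.5409 0.0085 0.4654]
7632 ((599.8271484375, -363.9226379394531), (135.736328125, 110.61361694335938), 0.7378775477409363) t=13.5 w=0.537 ff=30.0 f=[ 0.2  0.  -1.5] tcp=[ 0.5604 -0.3286  0.4969]
```

View pics/board.png

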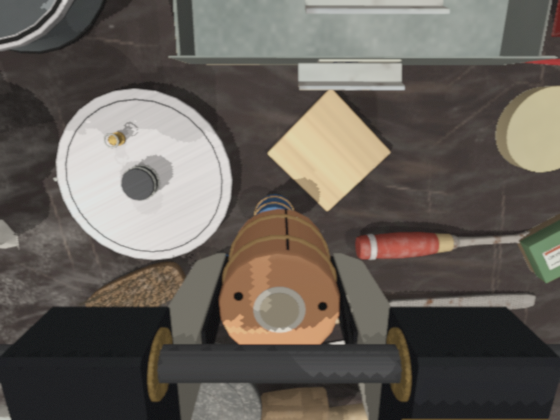

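The view shows the board whole, centred at about (329,151), with the orange mould held upright in the grip at (280,290). The drawer handle at (350,75) is behind the board.

```bash
python3 - <<'E'
from h import *
p=shot("wrist"); W=world(p); I=p["image"].astype(int)
c=W[151,329]; m=np.zeros(W.shape[:2],bool); m[85:215,262:396]=1
P=near(W,c,.085,.006,.016,m&(I[...,0]-I[...,2]>40)); b=cv2.minAreaRect((P[:,:2]*1000).astype(np.float32)); print(c,b)
b=np.array(b[0])/1000; print(st())
go(b,.30,-np.pi/4); print(st())
lin(b,.10,.2); print("hit",lin(b,.045,.03,5),st())
effector.gripper_open(); lin(b,.30,.2); print(st())
p=shot("wrist"); W=world(p); P=near(W,b,.06,.06,.08); print("orange now",disc(P),np.median(P[:,2]))
# next: blue B, closing line along -45deg
B=np.array([.508,-.372]); go(B,.30,-np.pi/4)
c,n,p,W=look_mould(B,.06); print("B",c,n); save(p,"B.png")
c2=disc(near(W,(.396,-.382),.05,.054,.066)); print("A",c2)
E
```

```text
[ 0.614664   -0.36327876  0.00971528] ((612.5760498046875, -363.66912841796875), (110.1746826171875, 110.56489562988281), 0.6978297233581543)
t=13.5 w=0.532 ff=30.0 f=[ 0.4 -0.4 -0.4] tcp=[ 0.5601 -0.3285  0.4975]
t=13.9 w=0.535 ff=30.0 f=[-0.3  0.1 -1.3] tcp=[ 0.6127 -0.3629  0.4661]
hit True t=16.4 w=0.531 ff=30.0 f=[0.4 0.5 3.8] tcp=[ 0.6125 -0.3636  0.2208]
t=18.7 w=0.997 ff=0.0 f=[ 0.2  0.1 -0.4] tcp=[ 0.6125 -0.3636  0.4651]
orange now [ 0.6131048  -0.36308643  0.0252643 ] 0.07035632837932512
B [ 0.50718405 -0.37170514  0.0250032 ] 1673
A [ 0.39568756 -0.38232767  0.02498941]
```

```bash
cat >> h.py <<'E'
HX=np.array([np.cos(np.deg2rad(-31)),np.sin(np.deg2rad(-31))])   # pot +x, approx
PHIP=np.deg2rad(59)
def pick_place(c,phi,dst,label):
    lin(c,.10,.25); print(label,"hit",lin(c,.047,.1,8)); effector.clamp(); print(st())
    lin(c,.26,.25); print(st())
    go((.42,-.15),.28,PHIP); go(dst,.24,PHIP); print(st())
    lin(dst,.10,.15); print("down",lin(dst,.04,.03,5),st())
    effector.gripper_open(); lin(dst,.26,.25)
    c2,n,p,W=look_mould(dst,.066,.06); print("placed",c2,n,"off",c2[:2]-POT,st()); return p,W
E
python3 - <<'E'
from h import *
B=np.array([.5072,-.3717]); p,W=pick_place(B,-np.pi/4,POT+.045*HX,"B")
P=near(W,POT,.13,.077,.084); print("rim",circ(P,None,POT))
A=np.array([.3957,-.3824]); phi=np.pi/4+np.arctan2(.3,.42)*0
go((.42,-.2),.28,-.6+np.pi/2); go(A,.30,np.deg2rad(55))
c,n,p,W=look_mould(A,.06); print("A",c,n,st()); save(p,"A.png")
P=near(W,(.31,-.326),.12,.008,.05); print(np.round(cv2.boxPoints(cv2.minAreaRect((P[:,:2]*1000).astype(np.float32)))))
E
```

```text
B hit False
t=21.7 w=0.530 ff=30.0 f=[0.1 0.5 0.9] tcp=[ 0.5072 -0.3717  0.2141]
t=22.7 w=0.534 ff=30.0 f=[ 0.  -0.  -2.6] tcp=[ 0.5069 -0.3714  0.4247]
t=24.9 w=0.534 ff=30.0 f=[ 0.3 -0.7 -1.2] tcp=[0.5599 0.0164 0.4071]
down True t=27.4 w=0.534 ff=30.0 f=[ 1.4 -0.4  3.6] tcp=[0.56   0.0173 0.2197]
placed [0.57922601 0.00698968 0.04539193] 2483 off [ 0.05772601 -0.03351032] t=29.3 w=1.001 ff=0.0 f=[-0.   0.4 -1.2] tcp=[0.5596 0.0174 0.4246]
rim [0.52118803 0.04000854 0.10447403]
A [ 0.39615866 -0.38216144  0.02501353] 1669 t=32.8 w=1.000 ff=0.0 f=[-0.3 -0.5 -1.1] tcp=[ 0.3959 -0.3822  0.467 ]
[[ 203. -313.]
 [ 400. -413.]
 [ 471. -273.]
 [ 274. -173.]]
```

View pics/A.png

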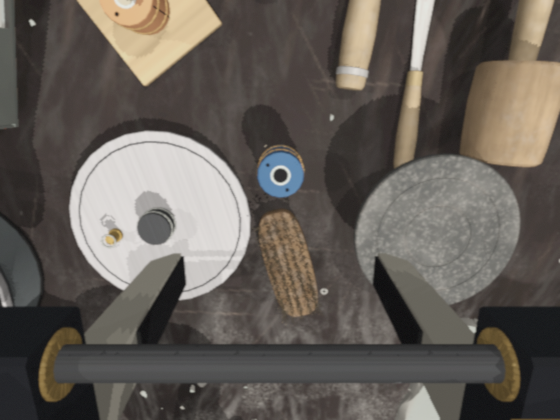

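The blue mould is at (281,175). The brush is below it at (288,262) and the lid edge is at (250,210), so this closing direction (horizontal in the image) is clear.

```bash
python3 - <<'E'
from h import *
A=np.array([.3960,-.3822]); p,W=pick_place(A,0,POT-.045*HX,"A"); save(p,"pot2.png")
for d in(POT+.045*HX,POT-.045*HX):
    P=near(W,d,.04,.06,.072); print(disc(P)[:2]-POT,disc(P),len(P))
P=near(W,POT,.13,.077,.084); print("rim",circ(P,None,POT))
# look at the lid
c=np.array([.432,-.213]); go((.42,-.1),.3,0); go(c,.25,0)
p=shot("wrist"); save(p,"lid.png"); W=world(p); I=p["image"].astype(int)
P=near(W,c,.14,.014,.022); h=cv2.convexHull((P[:,:2]*1000).astype(np.float32))[:,0]/1000
d=np.hypot(*(P[:,:2]-c).T); print("lid edge",circ(h,.11,c),circ(h,None,c))
P=near(W,c,.035,.041,.05); print("boss",disc(P),np.median(P[:,2]))
P=near(W,c,.08,.030,.047,I[...,0]-I[...,2]>40); print("valve",P.mean(0),st())
np.savez("pics/lid.npz",W=W,I=I)
E
```

```text
A hit False
t=35.2 w=0.532 ff=30.0 f=[-0.3  0.1  0.7] tcp=[ 0.396  -0.3823  0.2141]
t=36.2 w=0.536 ff=30.0 f=[ 0.2 -0.1 -2. ] tcp=[ 0.3957 -0.3819  0.425 ]
t=39.5 w=0.534 ff=30.0 f=[ 1.2  0.2 -0.6] tcp=[0.483  0.063  0.4072]
down True t=42.0 w=0.532 ff=30.0 f=[0.4 0.3 3.6] tcp=[0.4829 0.0637 0.2197]
placed [0.48323495 0.06347668 0.02503554] 2108 off [-0.03826505  0.02297668] t=43.9 w=0.999 ff=0.0 f=[ 0.4 -0.1  0.1] tcp=[0.4825 0.0636 0.4248]
[ 0.03919604 -0.023179  ] [0.56069604 0.017321   0.02507346] 1748
[-0.03826505  0.02297668] [0.48323495 0.06347668 0.02503554] 2108
rim [0.5197328  0.04091372 0.10435495]
lid edge [ 0.4229734  -0.22426165] [ 0.42279719 -0.22445027  0.11027599]
boss [ 0.42370453 -0.22284424  0.02034107] 0.04438068091134381
valve [ 0.44300119 -0.16839794  0.03658734] t=45.3 w=1.002 ff=0.0 f=[-0.1 -0.6 -0.5] tcp=[ 0.4326 -0.2119  0.4167]
```

View pics/pot2.png

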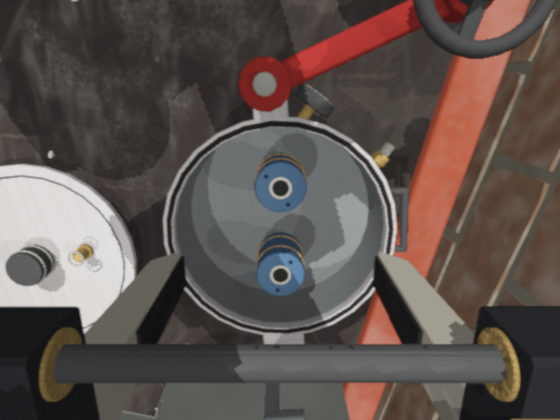

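View pics/lid.png

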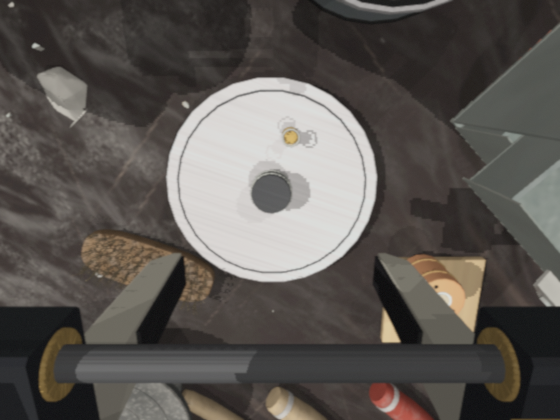

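The pot view shows both blue moulds upright in the pot at (280,188) and (280,275). The lid view shows the boss at (271,193) and the valve at (291,137), so closing at about -20 deg stays clear of the valve. I'll take one full overhead view of the rim, then move the lid.

```bash
cat > lid.py <<'E'
from h import *
go((.42,-.05),.38,PHIP); go(POT,.42,PHIP)
es=[]
p=shot("wrist"); save(p,"rim.png"); W=world(p)
P=near(W,POT,.125,.076,.086); h=cv2.convexHull((P[:,:2]*1000).astype(np.float32))[:,0]/1000
print("rim hull",circ(h,.11,POT),circ(h,None,POT),"all",circ(P,None,POT))
for d in(POT+.045*HX,POT-.045*HX):
    P=near(W,d,.04,.06,.072); print("mould",disc(P)-[*POT,0])
P=near(W,(.405,.108),.04,.155,.164); print("hinge",disc(P),len(P))
P=near(W,(.41,.31),.08,.187,.197); print("knob",disc(P) if len(P) else 0,len(P))
P=near(W,(.41,.25),.08,.21,.225); print("spinner",disc(P) if len(P) else 0,len(P))
c=np.array([.423,-.2237]); phi=np.deg2rad(-20)
go((.42,-.1),.35,phi); go(c,.20,phi)
P=near(world(shot("wrist")),c,.035,.041,.05); print("boss",disc(P))
E
python3 lid.py; python3 -c "from h import *; print(st())"
```

```text
rim hull [0.52063497 0.04016464] [0.52055633 0.04019615 0.10976235] all [0.52019526 0.04034141 0.10484344]
mould [ 0.03972479 -0.02375251  0.02507705]
mould [-0.03784146  0.02269085  0.02481036]
hinge [0.40597113 0.11573588 0.03221904] 952
knob 0 0
spinner 0 0
boss [ 0.42399957 -0.22297722  0.01980835]
t=48.6 w=0.999 ff=0.0 f=[-0.8  0.4  0.7] tcp=[ 0.4239 -0.2232  0.369 ]
```

```bash
sed -i 's/^POT=.*/POT=np.array([.5206,.0402])/' h.py; python3 - <<'E'
from h import *
c=np.array([.4238,-.2231])
lin(c,.07,.2); print("hit",lin(c,.041,.05,6),st()); z0=status.get_obs()["tcp_pos"][2]
effector.clamp(); print(st())
lin(c,.08,.05); print(st()); lin(c,.24,.15); print(st())
go((.44,-.1),.26,PHIP); go(POT,.26,PHIP); print(st())
lin(POT,.15,.15); print("touch",lin(POT,.105,.03,8),st(),"lid z",status.get_obs()["tcp_pos"][2]-z0)
E
```

```text
hit False t=50.2 w=1.000 ff=0.0 f=[-0.9  0.1  0.6] tcp=[ 0.4238 -0.2231  0.2079]
t=51.0 w=0.424 ff=30.0 f=[-0.3 -1.1  0.1] tcp=[ 0.4238 -0.2231  0.208 ]
t=52.0 w=0.423 ff=30.0 f=[ 0.2  0.2 -3.5] tcp=[ 0.4236 -0.223   0.2467]
t=53.2 w=0.428 ff=30.0 f=[ 0.1 -0.5 -3.4] tcp=[ 0.4235 -0.2229  0.4057]
t=54.9 w=0.423 ff=30.0 f=[ 0.5 -0.5 -3.5] tcp=[0.5207 0.0402 0.4264]
touch True t=57.0 w=0.423 ff=30.0 f=[-0.8  0.1  4.6] tcp=[0.5206 0.0402 0.2777] lid z 0.06974306840122191
```

```bash
python3 - <<'E'
from h import *
effector.gripper_open(); lin(POT,.18,.15); lin(POT,.42,.25); print(st())
p=shot("wrist"); W=world(p); save(p,"lidon.png")
P=near(W,POT,.13,.085,.0925); h=cv2.convexHull((P[:,:2]*1000).astype(np.float32))[:,0]/1000
print("lid",circ(h,.11,POT)-POT,circ(h,None,POT)[2],np.median(P[:,2]))
A=np.c_[P[:,:2]-POT,np.ones(len(P))]; print("plane",np.linalg.lstsq(A,P[:,2],rcond=None)[0])
P=near(W,POT,.035,.111,.119); print("boss",disc(P)-[*POT,0])
# yoke from a viewpoint nearer to it
go((.42,.14),.42,np.deg2rad(-45)); p=shot("wrist"); save(p,"yoke.png"); W=world(p); I=p["image"].astype(int); np.savez("pics/yoke.npz",W=W,I=I)
print(st())
red=(I[...,0]-I[...,1]>60)
P=near(W,(.405,.112),.3,.15,.158,red); print(len(P),cv2.fitLine(P[:,:2].astype(np.float32),cv2.DIST_HUBER,0,.01,.01).ravel())
P=near(W,(.41,.31),.1,.188,.197); print("knob",len(P),disc(P) if len(P) else 0)
P=near(W,(.41,.25),.1,.215,.225); print("spinner",len(P),disc(P) if len(P) else 0)
for k in("yoke_knob","spinner","handwheel"):
    for q in spotter.recognise(p,k)[:2]: print(k,q)
E
```

```text
t=59.7 w=1.003 ff=0.0 f=[-0.8  0.5  0. ] tcp=[0.5207 0.0402 0.585 ]
lid [ 0.00111242 -0.00079472] 0.10945701505136547 0.08851537517768446
plane [ 0.00125959 -0.00044104  0.08852552]
boss [ 0.00085905 -0.00054425  0.01990946]
t=61.6 w=1.001 ff=0.0 f=[0.8 1.1 0.2] tcp=[0.4201 0.1399 0.5868]
2815 [0.12117878 0.9926307  0.418779   0.2398919 ]
knob 512 [0.40954395 0.26944443 0.05527104]
spinner 288 [0.3856669  0.22694315 0.00891931]
yoke_knob {'extent': [119.0, 0.0, 305.7, 216.2], 'confidence': 0.69}
handwheel {'extent': [170.1, 69.7, 252.5, 154.3], 'confidence': 0.77}
```

View pics/yoke.png

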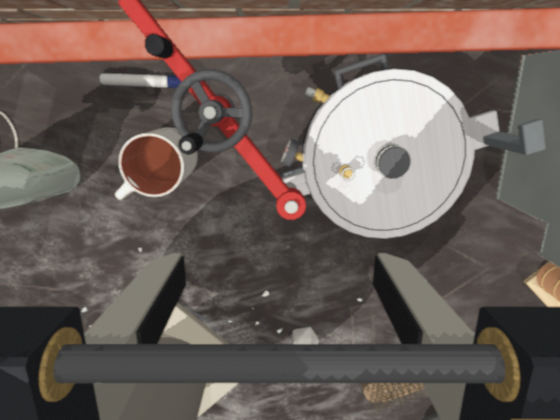

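The lid is seated and level, centred on the pot within 1.4 mm. In this view the hinge boss is at (291,207), the handwheel hub at (211,112), the spinner at (190,145) and the knob at (158,45). The wall runs horizontally along the top.

```bash
python3 - <<'E'
import numpy as np
from h import near,disc,POT
z=np.load("pics/yoke.npz"); W,I=z["W"],z["I"].astype(int); red=(I[...,0]-I[...,1]>60)
for n,(u,v) in dict(hinge=(291,207),hub=(211,112),spin=(190,145),knob=(158,45)).items():
    print(n,W[v,u].round(4))
k=W[45,158]; P=near(W,k,.02,.186,.197); print("knob",disc(P),len(P))
h=W[207,291]; P=near(W,h,.022,.156,.164); print("hinge",disc(P),len(P))
H=disc(P)[:2]; K=disc(near(W,k,.02,.186,.197))[:2]
print(np.linalg.norm(K-H),np.linalg.norm(POT-H),np.rad2deg(np.arctan2(*(POT-H)[::-1])),np.rad2deg(np.arctan2(*(K-H)[::-1])))
E
```

```text
hinge [0.4013 0.1013 0.1631]
hub [0.4189 0.2334 0.1878]
spin [0.3881 0.2245 0.2199]
knob [0.4298 0.3078 0.1932]
knob [0.42712949 0.31176996 0.00998605] 395
hinge [0.40108154 0.10231927 0.01680813] 581
0.21106417080694595 0.13469768329679505 -27.46298807268566 82.91091490102957
```

```bash
cat > swing.py <<'E'
from h import *
H=np.array([.4011,.1023]); a0=np.deg2rad(82.9); a1=np.deg2rad(-27.4)
K0=np.array([.4273,.3118])
s=np.linspace(0,1,14); A=a0+(a1-a0)*s
def path(off): return [down(np.deg2rad(-45)+off-np.deg2rad(72.5)*t) for t in s]
best=None
for off in (0,np.pi):
    js=[planner.ik([*(H+.212*np.array([np.cos(a),np.sin(a)])),.18+G],r) for a,r in zip(A,path(off))]
    if any(j is None for j in js): print(off,"no"); continue
    m=max(abs(j[5]) for j in js); print(off,m,js[0].round(2),js[-1].round(2))
    if best is None or m<best[0]: best=(m,path(off))
F=best[1]
robot.move_ptp([*K0,.30+G],F[0]); p=shot("wrist"); save(p,"knob.png"); W=world(p)
P=near(W,K0,.022,.186,.197); k=disc(P); print("knob",k,len(P),st())
if abs(k[2]-.010)<.002: K0=k[:2]
lin(K0,.21,.15); print("hit",lin(K0,.18,.05,6)); effector.clamp(); print(st())
q=np.array(status.get_obs()["tcp_pos"][:2]); r=np.linalg.norm(q-H); print("radius",r,"angle",np.rad2deg(np.arctan2(*(q-H)[::-1])))
for a,f in zip(A[1:],F[1:]):
    t=H+r*np.array([np.cos(a),np.sin(a)])
    if robot.move_l([*t,.18+G],frame=f,rate=.1,force_limit=35): print("stop",np.rad2deg(a)); break
print(st())
E
python3 swing.py
```

```text
0 1.971813804851414 [ 0.53 -0.03  1.76 -0.    1.41  1.32] [-0.08  0.13  1.59  0.    1.42  1.97]
3.141592653589793 1.8213328468360375 [ 0.53 -0.03  1.76 -0.    1.41 -1.82] [-0.08  0.13  1.59  0.    1.42 -1.17]
knob [0.42693845 0.31155521 0.00996355] 571 t=64.2 w=0.998 ff=0.0 f=[-0.1  1.6 -0.6] tcp=[0.4274 0.3117 0.4672]
hit False
t=66.8 w=0.212 ff=30.0 f=[-1.3  1.6 -0.9] tcp=[0.4268 0.3117 0.347 ]
radius 0.21099938075463864 angle 82.99264979096678
t=72.8 w=0.208 ff=30.0 f=[12.   0.7 -6.6] tcp=[0.5891 0.0051 0.347 ]
```

```bash
python3 - <<'E'
from h import *
H=np.array([.4011,.1023]); 
for a in (-29,-31):
    t=H+.211*np.array([np.cos(np.deg2rad(a)),np.sin(np.deg2rad(a))]); b=lin(t,.18,.03,12); print(b,st())
    if b: break
q=np.array(status.get_obs()["tcp_pos"][:2]); print(np.rad2deg(np.arctan2(*(q-H)[::-1])))
effector.gripper_open(); lin(q,.23,.15); lin(q,.36,.2)
go(POT,.36,np.deg2rad(62.5)+np.pi*0)
p=shot("wrist"); save(p,"home.png"); W=world(p); I=p["image"].astype(int); print(st())
k=disc(near(W,q,.022,.186,.197)); print("knob",k,np.rad2deg(np.arctan2(*(k[:2]-H)[::-1])))
P=near(W,POT,.05,.212,.226); print("spinner",disc(P) if len(P) else 0,len(P))
P=near(W,POT,.016,.185,.194); print("hub",disc(P) if len(P) else 0,len(P))
P=near(W,POT,.05,.174,.184); print("wheel",disc(P) if len(P) else 0,len(P))
P=near(W,POT,.13,.085,.0925); h=cv2.convexHull((P[:,:2]*1000).astype(np.float32))[:,0]/1000
print("lid",circ(h,.11,POT)-POT)
E
```

```text
True t=73.0 w=0.211 ff=30.0 f=[2.6 3.1 2.7] tcp=[0.5885 0.0042 0.347 ]
-27.63156128353861
t=76.0 w=1.002 ff=0.0 f=[ 0.1 -0.6  1.2] tcp=[0.5205 0.0402 0.5255]
knob [0.58947229 0.0053228  0.00990553] -27.240166875501593
spinner [0.52358069 0.07341257 0.00886115] 403
hub [0.51996173 0.04056445 0.01176967] 473
wheel [0.52029938 0.04046243 0.04087884] 2962
lid [ 0.00136388 -0.00067757]
```

View pics/home.png

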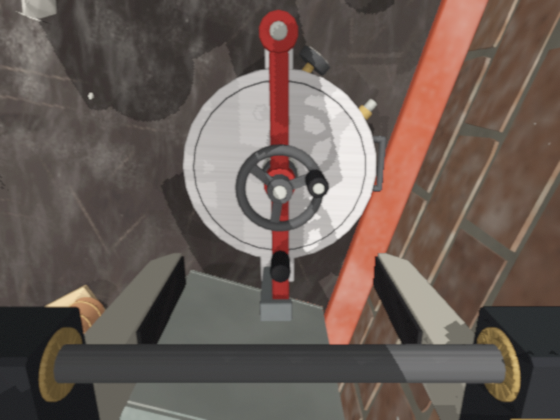

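The yoke bar is home with its tip in the keeper at (280,292). The hub is at (280,190), over the pot's axis, and the spinner is at (318,187). Next I'll turn the wheel.

```bash
cat > wheel.py <<'E'
from h import *
C=np.array([.5203,.0405]); S=np.array([.5236,.0734]); Z=.212
b0=np.arctan2(*(S-C)[::-1])
go(S,.30,np.deg2rad(62.5)); k=disc(near(world(shot("wrist")),S,.02,.212,.226)); print("spinner",k)
if abs(k[2]-.009)<.002: S=k[:2]; b0=np.arctan2(*(S-C)[::-1])
lin(S,.24,.15); print("hit",lin(S,Z,.05,6)); effector.clamp(); print(st())
n=int(np.ceil(6.75/.25)); last=0
for i in range(1,n+1):
    th=6.75*i/n; t=C+.033*np.array([np.cos(b0-th),np.sin(b0-th)])
    hit=lin(t,Z,.05,25 if th<6 else 15)
    q=np.array(status.get_obs()["tcp_pos"][:2]); 
    if i%5==0 or hit or th>5.5: print(round(th,2),hit,"r",round(np.linalg.norm(q-C),4),st())
    if hit: break
E
python3 wheel.py
```

```text
spinner [0.5237113  0.0734174  0.00905242]
hit False
t=78.8 w=0.189 ff=30.0 f=[-0.4 -0.7  0.3] tcp=[0.5237 0.0734 0.379 ]
1.25 False r 0.0329 t=80.4 w=0.187 ff=30.0 f=[-2.7 -2.9  2.9] tcp=[0.5526 0.0471 0.379 ]
2.5 False r 0.033 t=82.0 w=0.192 ff=30.0 f=[-3.3  2.   0.8] tcp=[0.5369 0.0119 0.379 ]
3.75 False r 0.0331 t=83.6 w=0.189 ff=30.0 f=[-1.9  2.1  0.2] tcp=[0.4984 0.0157 0.379 ]
5.0 False r 0.033 t=85.2 w=0.186 ff=30.0 f=[-3.1  3.9  1.2] tcp=[0.4899 0.0533 0.379 ]
5.75 False r 0.033 t=86.1 w=0.182 ff=30.0 f=[ 0.8  3.9 -0.5] tcp=[0.5067 0.0705 0.379 ]
6.0 False r 0.0329 t=86.4 w=0.182 ff=30.0 f=[ 1.1  2.3 -1.2] tcp=[0.5146 0.0729 0.379 ]
6.25 False r 0.0329 t=86.7 w=0.188 ff=30.0 f=[ 2.1  2.4 -1.8] tcp=[0.5229 0.0733 0.379 ]
6.5 True r 0.0329 t=87.0 w=0.188 ff=30.0 f=[-8.4  1.4  9.3] tcp=[0.5271 0.0727 0.3789]
```

```bash
python3 - <<'E'
from h import *
q=np.array(status.get_obs()["tcp_pos"][:2]); effector.gripper_open(); lin(q,.26,.1); lin(POT,.42,.2)
p=shot("wrist"); save(p,"end.png"); W=world(p)
C=np.array([.5203,.0405]); H=np.array([.4011,.1023])
k=disc(near(W,(.589,.005),.022,.186,.197)); print("knob ang",np.rad2deg(np.arctan2(*(k[:2]-H)[::-1])))
for z in (.195,.212): 
    P=near(W,C,.05,z,z+.03); print("spinner",disc(P),np.nanmax(P[:,2]),np.median(P[:,2]))
P=near(W,POT,.05,.158,.176); print("wheel z",np.median(P[:,2]) if len(P) else 0)
P=near(W,POT,.13,.085,.0925); h=cv2.convexHull((P[:,:2]*1000).astype(np.float32))[:,0]/1000
print("lid",circ(h,.11,POT)-POT); A=np.c_[P[:,:2]-POT,np.ones(len(P))]; print("plane",np.linalg.lstsq(A,P[:,2],rcond=None)[0])
go((.45,-.2),.42,-np.pi/4); p=shot("wrist"); W=world(p); save(p,"end2.png")
P=near(W,(.613,-.363),.06,.06,.08); print("orange",disc(P),np.median(P[:,2]),st())
E
```

```text
knob ang -27.334570456691015
spinner [0.52541272 0.07289063 0.00906381] 0.22340635635971545 0.2198886425886306
spinner [0.52551208 0.07292525 0.008997  ] 0.22340635635971545 0.2202299912423955
wheel z 0.16104019117881463
lid [ 0.00144537 -0.00102503]
plane [ 0.00128521 -0.00042923  0.0885137 ]
orange [ 0.59330273 -0.32525809  0.02490242] 0.07055813836197283 t=91.2 w=1.002 ff=0.0 f=[0.1 0.1 0.3] tcp=[ 0.4503 -0.1994  0.5867]
```

View pics/end.png

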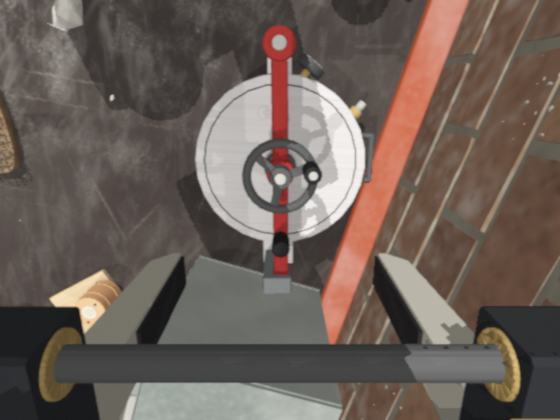

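View pics/end2.png

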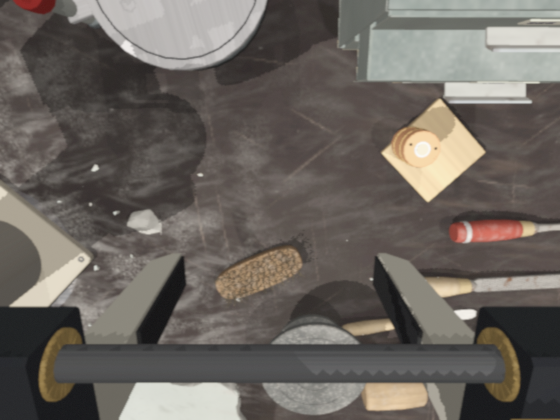

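The clamp is done: the wheel is at its stop and the lid is level. The orange mould has been knocked towards the board's edge, though, and now stands at (421,149), 38 mm off the middle. I'll re-centre it.

```bash
python3 - <<'E'
from h import *
o=np.array([.5933,-.3253]); b=np.array([.6126,-.3637])
go(o,.25,-np.pi/4); c,n,p,W=look_mould(o,.07); print(c,n)
if abs(c[2]-.025)<.002: o=c[:2]
lin(o,.11,.2); print("hit",lin(o,.057,.06,6)); effector.clamp(); print(st())
lin(o,.09,.1); lin(b,.09,.1); print("down",lin(b,.045,.03,5),st())
effector.gripper_open(); lin(b,.13,.1); lin(b,.30,.2)
c,n,p,W=look_mould(b,.07); print("orange",c,c[:2]-b,n,st())
go((.45,-.2),.42,-np.pi/4); robot.hold(1); c,n,p,W=look_mould(b,.07); print("orange",c[:2]-b,c[2],st())
p=shot("scene")
for q in spotter.recognise(p,"mug")[:1]: print(q)
E
```

```text
[ 0.59340228 -0.32530573  0.0250954 ] 2225
hit False
t=94.9 w=0.533 ff=30.0 f=[ 0.1 -0.2  0.2] tcp=[ 0.5934 -0.3253  0.224 ]
down True t=97.0 w=0.534 ff=30.0 f=[ 0.4 -1.2  3.9] tcp=[ 0.6125 -0.3637  0.2236]
orange [ 0.612341   -0.36352078  0.02494446] [-0.000259    0.00017922] 1774 t=99.8 w=1.003 ff=0.0 f=[ 0.4 -1.2 -1.5] tcp=[ 0.6125 -0.3636  0.4643]
orange [-0.00082247  0.00064867] 0.025019947052001952 t=101.8 w=0.998 ff=0.0 f=[ 0.2 -0.3  0.3] tcp=[ 0.45   -0.2     0.5871]
{'extent': [227.3, 322.1, 269.8, 374.5], 'confidence': 0.57}
```

```bash
python3 -c "
from h import *
print(workorder.finish_job(), st())"
```

```text
the job is handed in; nothing more can be done
the job is handed in; nothing more can be done
```

The job is handed in, at about 102 s of the 192 s allowed and with no verdict returned: the orange mould stands upright in the middle of the board (put back there after a knock), both blue moulds were upright on the pot floor when the lid went on, the lid measured level and about 1.5 mm off centre, the yoke is home, and the handwheel is turned to its stop.

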